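# Mark the yellow cocoon tray with its clip

### The arm

A 6-joint arm with a two-finger parallel gripper is mounted at the origin on the work surface. World frame = base frame: x ahead of the robot, y to its left, z up, the work surface at z = 0. Lengths are in mm, angles in degrees, forces in N, time in s.
With the tool pointing down it reaches from about 300 to 850 mm from the base axis. Payload 4.2 kg.
Tool frame: the origin (TCP) lies midway between the tips of the shut fingers; the grasp point (between the pads) lies 19 mm behind it; z points along the fingers, y is the direction in which the jaws open and shut (so a half turn about z gives the same grasp; the last joint's range is limited). The gripper opens to 91 mm and grips with 3 to 60 N. Pads are 32 mm wide; open, the fingers measure 118 mm over their backs; the gripper's body (76 mm by 178 mm) begins 60 mm behind the grasp point.
Start: joints at [70.818, 18.312, 89.639, -0, 72.044, -1.146], TCP at [178.038, 546.759, 213.976] pointing down, gripper open.
Joint ranges: [-177.97, 177.97], [-48.28, 115.42], [12.27, 149.76], [-77.06, 257.06], [2.81, 150.46], [-146.56, 146.56]. Speed limits (degrees/s): [147.25, 147.25, 180, 180, 180, 180].

### API

Orientations are given as [roll, pitch, yaw] about the fixed x, y, z axes, in that order (R = Rz(yaw) Ry(pitch) Rx(roll)).
In Python, from workcell import * gives the robot as it stands.
- The arm moves only by the tool arm_command, never from a script. Its argument "deltas" is text: rows parted by semicolons, each of 7 numbers parted by spaces: the shift along the tool's x, y, z in mm, then the turn, a rotation vector about the tool's x, y, z in degrees, then the finger opening in mm, from 0 to 91.2. In form: x y z wx wy wz hand; .... A call has 1 to 5 rows; each row shifts and turns the commanded pose from where the row before left it, along the tool's axes as they then stand; what a row does not reach is not made up. A row lasts 1/8 s, in which the tool goes at most 62.5 mm and 10.7 degrees, less where a joint would pass 70% of its speed; a pose out of reach is approached as far as the arm can. A call is refused whole if a number of a shift passes 62.5 or a number of a turn 10.7, either way. A call with a gripper value outside its range is refused whole. The fingers move at their own pace and stop on an object; "force" is the grip in N (left out, the last holds). Time passes only in rows, so rows that do not move let the fingers close. It gives the time, the measured TCP pose, the force and the opening at its end, in the units of the state.
- state(): the state, without advancing time (a new reading comes with each control period).
- grab_frame(name): name is "side" or "top" or "wrist"; returns the picture (420x560x3 uint8, red, green, blue); there is no depth.
- camera_model(name): a dict with "fx", "fy", "cx", "cy" (pixels), "rvec" (rotation vector, rad) and "tvec" (3), from world to camera coordinates, as OpenCV has them; the wrist camera has in their place "mount" (4x4, takes a point from camera to tool coordinates, whose origin is the TCP and whose axes are the flange's). Camera axes: x right, y down, z forward; pixel columns grow to the right and rows downward; lengths in mm; the calibration is good to about 2 mm. A picture is of the moment at which its call begins: read the wrist's pose just before it. camera_model takes no time and is no camera call.
- job_done(): hands the job in, once; it reports no verdict.
The state is a dict: "time_s": time; "qpos": joint angles; "qvel": joint speeds; "effort": joint torques, N m; "ee_pos": TCP position; "ee_rot": TCP orientation; "force": force on the tool from outside, world axes, zero at the start; "torque": the same for the moment, N m; "gripper_width": finger opening in mm.
Only numpy, scipy, OpenCV 4.12 (cv2) and the standard library are available. Lean on these libraries where they do the work, as an engineer would, in place of code of your own. Each camera call takes 0.05 s, during which the arm holds its last target. There are 200 camera calls.

### The job

The tray of yellow cocoons is sorted: mark it with the yellow clip. Squeeze the clip's handles together so that its jaws open, lift it off the wooden rail, and clip it upright and fully down onto the middle of the top edge of the yellow tray's wall nearest the robot, then let go so that it clamps the wall. Leave the white clip where it is on the rail.

Things in the scene. Friction and masses are not known exactly. Their poses are not given: they have to be found in the camera images.
- yellow_clip_hinge (a point): Yellow spring clip, 60 g, 100 mm tall, 24 mm wide, upright on a wooden rail (6 mm strip, 65 mm high), jaws down, handles up. Point: middle of the hinge axis, half-way up, 8 mm above the edge it sits on when fully down. x: across the rail, the way the handles close; y: along hinge and rail; z: up. While squeezed these axes lean up to 0.25 rad about y. Handles: plates 8 to 50 mm above the point.
- yellow_clip_jaw (a joint): Jaw opening of the yellow clip, rad: 0 clamped on a 6 mm wall or rail, -0.12 empty and shut, 0.5 squeezed home against a stop (about 7 N on the handles; jaw tips then 30 mm apart). A spring shuts it when let go. Over their outsides the handles measure 52 mm at the top at rest (splayed) and 28 mm squeezed home (then parallel, upright). The hinge point stays put between the handles.
- yellow_tray_rim (a point): Middle of the top edge, at mid-thickness, of the robot-side wall of the tray with yellow cocoons: a fixed open cardboard tray 180 mm deep, 240 mm wide, 110 mm high, walls 6 mm thick, cocoons up to 60 mm high inside. x: across the wall, into the tray; y: along the wall; z: up. A like tray with white cocoons stands beside it, on either side.
- white_clip_hinge (a point): A white spring clip of the same shape and size as the yellow one, clamped on the same rail; a bystander to be left alone. Point: on its hinge axis, as for the yellow clip.
Mind the look-alikes: they are no part of the job. Of the things shaped like the part that bears yellow_clip_hinge, the yellow one is meant.

How it is judged:
By the outcome, as a careful person would: the job done as asked, in the order asked, and still so for the second after the job is handed in, with the robot touching nothing.
It also fails if it takes over 38 s, if anything falls off the work surface, if the arm or the gripper's body presses on something with over 40 N, if the wrist force passes 120 N, or if a joint passes its speed limit or range.

## Working session

There is one attempt and no reset: what is moved stays moved. The work goes in short steps, Python scripts to look and compute and a tool call to move; the robot and the scene stay as the last step left them, time stands still between calls to the robot, and variables do not carry over. Pictures are saved under pics/ and viewed, about 8 in all and at most 12, crops included, and the job is handed in when it is done.

Besides the shell and the picture viewer there is one more tool, called after ">>>" by a JSON object that holds its "api" and its "payload". arm_command: Moves the arm, as the interface text tells. Its arguments: {"type":"object","properties":{"deltas":{"type":"string"},"force":{"type":"number"}},"required":["deltas"]}

```bash
mkdir -p pics; cat > h.py <<'E'
from workcell import *
import numpy as np, cv2
from scipy.spatial.transform import Rotation as R
def cam(n, s=None):
    m=camera_model(n); K=np.array([[m['fx'],0,m['cx']],[0,m['fy'],m['cy']],[0,0,1.]])
    if 'mount' in m:
        M=np.array(m['mount']); T=np.eye(4); T[:3,:3]=R.from_euler('xyz',s['ee_rot'],degrees=True).as_matrix(); T[:3,3]=s['ee_pos']
        C=T@M; return K,C[:3,:3],C[:3,3]
    A=R.from_rotvec(np.ravel(m['rvec'])).as_matrix(); return K,A.T,-A.T@np.ravel(m['tvec'])
def ray(c,u,v):
    K,A,o=c; d=A@np.linalg.inv(K)@[u,v,1]; return o,d/np.linalg.norm(d)
def onz(c,u,v,z):
    o,d=ray(c,u,v); return o+d*(z-o[2])/d[2]
def proj(c,p):
    K,A,o=c; q=K@(A.T@(np.array(p)-o)); return q[:2]/q[2]
def tri(rs):
    M=sum(np.eye(3)-np.outer(d,d) for o,d in rs); b=sum((np.eye(3)-np.outer(d,d))@o for o,d in rs); return np.linalg.solve(M,b)
def save(n,im): cv2.imwrite('pics/'+n+'.png',cv2.cvtColor(im,cv2.COLOR_RGB2BGR))
E
python3 - <<'E'
from h import *
s=state(); print(s)
a=grab_frame('side');b=grab_frame('top');
np.savez('f0.npz',a=a,b=b)
im=np.vstack([a,b]); 
save('s0',np.hstack([cv2.resize(a,(400,300)),cv2.resize(b,(400,300))])); save('side0',cv2.resize(a,(800,600)));save('top0',cv2.resize(b,(800,600)))
for n in('side','top'): c=cam(n); print(n,c[2],c[1][:,2],c[0][0,0])
E
```

```text
{'time_s': 0.0, 'qpos': array([ 7.08168117e+01,  1.83520895e+01,  8.97046939e+01, -1.76071615e-03,
        7.20441958e+01, -1.14741520e+00]), 'qvel': array([ 0.09715961, -0.11069632, -0.02926198,  0.05066875,  0.03290492,
        0.1182002 ]), 'effort': array([-9.57122757e-04, -4.12472034e+01, -2.31964356e+01,  7.26124342e-02,
        4.59358364e-02, -1.56199767e-04]), 'ee_pos': array([177.88689379, 546.27279825, 213.12738897]), 'ee_rot': array([-1.79899008e+02, -3.48425945e-04,  1.61964771e+02]), 'force': array([-0.70045294,  0.52937315,  0.48583425]), 'torque': array([-0.01000352, -0.00081645, -0.0062543 ]), 'gripper_width': 91.04080985858016}
side [ 322.09276142 -473.17986052  728.22487386] [ 0.18298749  0.61216734 -0.76926375] 407.4697891508471
top [467.2844643  16.5453801 744.0465822] [ 0.00165116  0.0276548  -0.99961617] 383.4228232994306
```

View pics/side0.png

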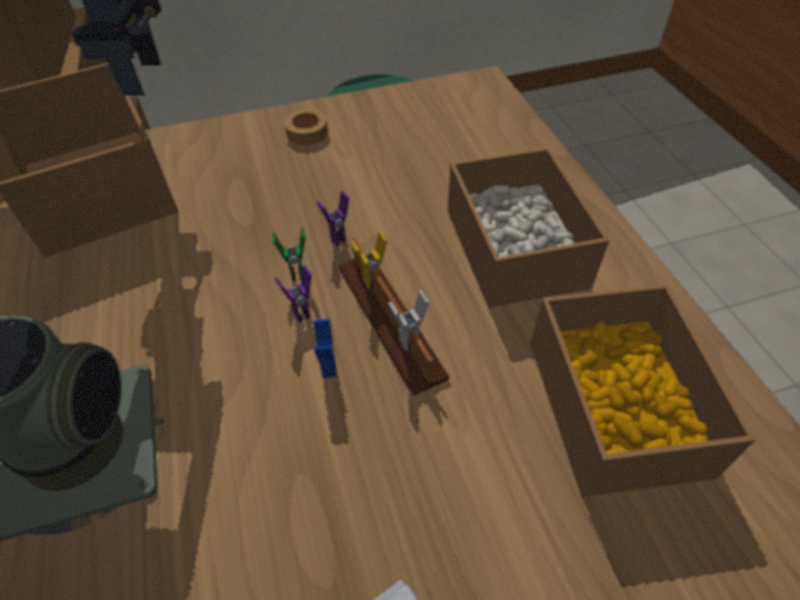

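View pics/top0.png

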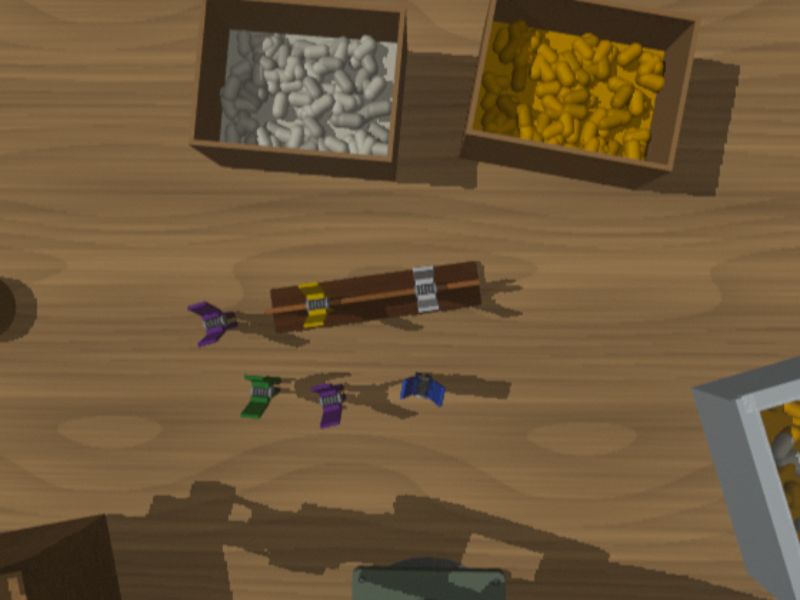

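Candidates (800x600 views): yellow clip on the rail at top (316,303), side (370,262). Look-alikes are white on the rail at top (426,289), purple (213,322) and (330,400), green (262,392), blue (424,388). I choose the yellow one on the rail. The yellow tray is the right one in the top view. Next, close crops.

```bash
python3 - <<'E'
from h import *
f=np.load('f0.npz'); a,b=f['a'],f['b']
def crop(im,u,v,w,h,k): return cv2.resize(im[v:v+h,u:u+w],None,fx=k,fy=k,interpolation=cv2.INTER_CUBIC)
# top clip crop, side clip crop ; tray wall top, tray wall side
A=crop(b,180,180,80,60,5);B=crop(a,230,155,80,60,5)
C=crop(b,310,80,180,60,2);C=cv2.resize(C,(400,133)); 
D=crop(a,365,200,90,150,2)
out=np.zeros((600,800,3),np.uint8); out[:300,:400]=A; out[:300,400:]=B
T=crop(b,315,80,200,75,2); out[300:450,:400]=T
out[300:600,420:600]=D
save('crop0',out)
for n,im in(('side',a),('top',b)):
    hsv=cv2.cvtColor(im,cv2.COLOR_RGB2HSV)
    m=cv2.inRange(hsv,(20,150,60),(34,255,255))
    k,l,st,ce=cv2.connectedComponentsWithStats(m)
    print(n,[(st[i].tolist(),ce[i].round(1).tolist()) for i in range(1,k) if st[i,4]>15][:12])
c=cam('top')
for u,v in((316,303),(426,289),(272,306),(480,284)): print(onz(c,u*.7,v*.7,73).round(1))
for u,v in((464,157),(672,170)): print(onz(c,u*.7,v*.7,110).round(1))
E
```

```text
side [([260, 162, 11, 23, 130], [265.4, 172.8]), ([245, 168, 14, 34, 141], [253.7, 184.7]), ([393, 225, 103, 93, 5803], [442.4, 271.5])]
top [([331, 14, 135, 98, 9534], [398.3, 62.5]), ([208, 197, 20, 13, 183], [218.4, 203.0]), ([212, 216, 21, 14, 181], [221.0, 222.3]), ([533, 281, 27, 35, 503], [548.4, 294.7]), ([545, 325, 15, 39, 230], [554.0, 341.0])]
[460.3 142.9  73. ]
[478.7   7.7  73. ]
[456.1 197.4  73. ]
[485.4 -58.1  73. ]
[630.9 -34.2 110. ]
[ 616.6 -271.5  110. ]
```

View pics/crop0.png

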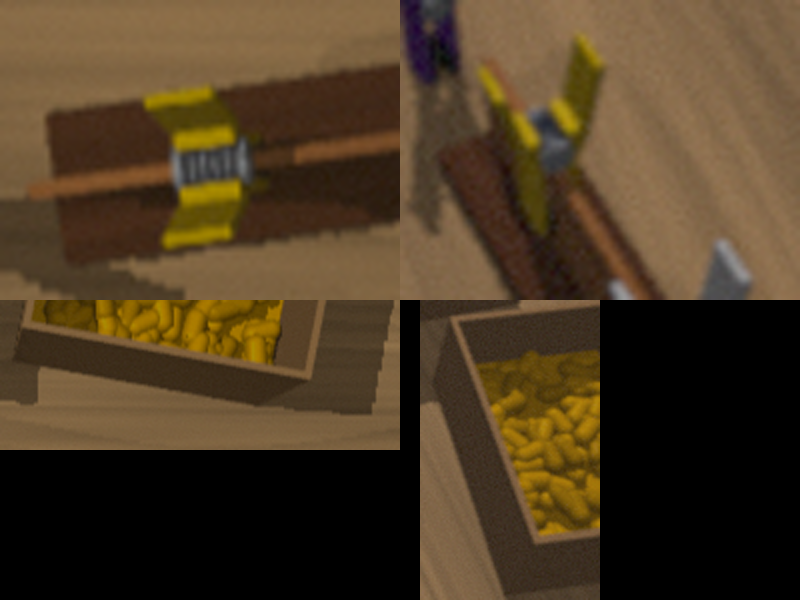

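```bash
python3 - <<'E'
from h import *
t=cam('top');s=cam('side')
# rim corners (outer)
L=onz(t,327,93,110);Rr=onz(t,470,118.5,110);print('top corners',L,Rr,np.linalg.norm(L-Rr))
l=onz(s,382.5,209,110);r=onz(s,423.5,320.5,110);print('side corners',l,r,np.linalg.norm(l-r))
print('hinge top z73',onz(t,222,212.6,73+4)) 
ht=onz(t,216,199.6,123);h2=onz(t,219.6,228,123);print('handles',ht,h2,(ht+h2)/2,np.linalg.norm(ht-h2))
# hinge in side: crop(552,135)->(230+152/5,155+27)
print('tri hinge',tri([ray(t,222,212.6),ray(s,260,183)]))
a=onz(t,180+25/5,180+190/5,65);b=onz(t,180+400/5,180+135/5,65);d=b-a;print('rail dir',a,b,np.degrees(np.arctan2(d[0],-d[1])))
a=onz(s,247,167,123);b=onz(s,267,163,123);print('side handles',a,b)
E
```

```text
top corners [658.84920912 -37.61263474 110.        ] [ 617.4195864  -270.85146494  110.        ] 236.88977510813666
side corners [664.3164273 -41.0047289 110.       ] [ 620.07440773 -271.9642051   110.        ] 235.15874625397262
hinge top z73 [459.4688625  140.68454089  77.        ]
handles [481.07906587 142.14363341 123.        ] [434.90695749 135.80654603 123.        ] [457.99301168 138.97508972 123.        ] 46.60495970466259
tri hinge [461.23948085 141.47816947  69.59168103]
rail dir [449.05624804 209.14963286  65.        ] [469.91724472  75.2615378   65.        ] 8.856003294821013
side handles [438.26285519 144.77271523 123.        ] [482.05639972 143.03909646 123.        ]
```

Crop check: the yellow clip is on the rail (spring at top px 222,213) and the yellow tray's near rim runs from top px (327,93) to (470,118). The hinge is at about (460,141,73) with yaw +8.9°. The rim middle is at about (643,-156,110) with yaw -10°.

```bash
cat >> h.py <<'E'
def plan(target,yaw,n,hand,roll=180,nd=1):
    s=state(); p=np.array(s['ee_pos']); A=R.from_euler('xyz',s['ee_rot'],degrees=True); B=R.from_euler('xyz',[roll,0,yaw],degrees=True)
    w=(A.inv()*B).as_rotvec(degrees=True)/n; w=np.round(w,nd); tgt=np.array(target,float); rows=[]
    for i in range(n):
        d=np.round(A.inv().apply((tgt-p)/(n-i)),nd); p=p+A.apply(d); A=A*R.from_rotvec(w,degrees=True)
        rows.append(' '.join('%g'%(x+0) for x in [*d,*w,hand]))
    print('now',p.round(1) if 0 else s['ee_pos'].round(1),s['ee_rot'].round(1))
    for i in range(0,n,5): print('; '.join(rows[i:i+5]))
    print('end',p.round(1),A.as_euler('xyz',degrees=True).round(1))
E
python3 -c "
from h import *
print(camera_model('wrist'))
plan([460,141,240],98.9,15,91)"
```

```text
{'fx': 325.52041811251297, 'fy': 325.52041811251297, 'cx': 280.20271950518196, 'cy': 208.53952196440227, 'mount': array([[-1.31877067e-03, -9.66684580e-01, -2.55967155e-01,
         7.20998734e+01],
       [ 9.99999125e-01, -1.24815551e-03, -4.38325098e-04,
         1.87283553e-01],
       [ 1.04235298e-04, -2.55967509e-01,  9.66685380e-01,
        -1.70522170e+02],
       [ 0.00000000e+00,  0.00000000e+00,  0.00000000e+00,
         1.00000000e+00]])}
now [177.9 546.3 213.2] [-179.9   -0.   162. ]
-26.3 -19.9 -1.8 0 0 4.2 91; -27.6 -17.9 -1.8 0 0 4.2 91; -28.9 -15.8 -1.8 0 0 4.2 91; -30 -13.7 -1.7 0 0 4.2 91; -30.9 -11.4 -1.8 0 0 4.2 91
-31.6 -9.1 -1.7 0 0 4.2 91; -32.2 -6.8 -1.8 0 0 4.2 91; -32.6 -4.4 -1.7 0 0 4.2 91; -32.9 -2 -1.8 0 0 4.2 91; -32.9 0.4 -1.7 0 0 4.2 91
-32.8 2.8 -1.8 0 0 4.2 91; -32.5 5.2 -1.7 0 0 4.2 91; -32.1 7.5 -1.8 0 0 4.2 91; -31.4 9.8 -1.7 0 0 4.2 91; -30.6 12.1 -1.8 0 0 4.2 91
end [460. 141. 240.] [-1.8e+02  1.0e-01  9.9e+01]
```

>>> {"api": "arm_command", "payload": {"deltas": "-26.3 -19.9 -1.8 0 0 4.2 91; -27.6 -17.9 -1.8 0 0 4.2 91; -28.9 -15.8 -1.8 0 0 4.2 91; -30 -13.7 -1.7 0 0 4.2 91; -30.9 -11.4 -1.8 0 0 4.2 91"}}

```text
time_s: 0.72
ee_pos: [272.5, 410.4, 222.6]
ee_rot: [-180.0, 0.0, 140.8]
force: [0.9, 0.3, -0.1]
gripper_width: 91.3
```

>>> {"api": "arm_command", "payload": {"deltas": "-31.6 -9.1 -1.7 0 0 4.2 91; -32.2 -6.8 -1.8 0 0 4.2 91; -32.6 -4.4 -1.7 0 0 4.2 91; -32.9 -2 -1.8 0 0 4.2 91; -32.9 0.4 -1.7 0 0 4.2 91"}}

```text
time_s: 1.35
ee_pos: [366.6, 275.5, 231.3]
ee_rot: [-180.0, 0.0, 119.8]
force: [-0.0, 0.6, 0.6]
gripper_width: 91.4
```

>>> {"api": "arm_command", "payload": {"deltas": "-32.8 2.8 -1.8 0 0 4.2 91; -32.5 5.2 -1.7 0 0 4.2 91; -32.1 7.5 -1.8 0 0 4.2 91; -31.4 9.8 -1.7 0 0 4.2 91; -30.6 12.1 -1.8 0 0 4.2 91"}}

```text
time_s: 1.98
ee_pos: [460.4, 140.3, 240.1]
ee_rot: [-180.0, -0.0, 98.8]
force: [-0.8, 0.5, -0.6]
gripper_width: 91.2
```

>>> {"api": "arm_command", "payload": {"deltas": "0 0 0 0 0 0 91; 0 0 0 0 0 0 91"}}

```text
time_s: 2.22
ee_pos: [459.6, 141.6, 240.0]
ee_rot: [-179.9, -0.0, 99.0]
force: [0.3, -0.3, -0.0]
gripper_width: 91.0
```

```bash
python3 - <<'E'
from h import *
s=state(); print(s['time_s'],s['ee_pos'],s['ee_rot'],s['force'])
im=grab_frame('wrist'); np.savez('w1.npz',im=im,p=s['ee_pos'],r=s['ee_rot'])
c=cam('wrist',s); print(proj(c,[460,141,73]))
save('w1',im)
E
```

```text
2.225 [459.5845224  141.62001269 240.00745218] [-1.79939453e+02 -2.85631084e-02  9.89836773e+01] [ 0.25428569 -0.33727192 -0.03461046]
[280.76092687 193.55538074]
```

View pics/w1.png

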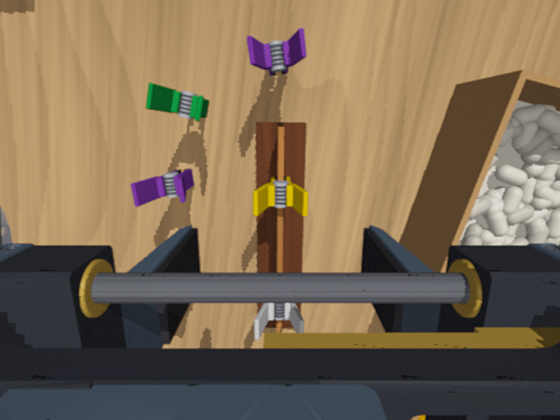

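The wrist view shows the yellow clip at (280,194), where predicted (281,194), centred between the fingers and aligned with the rail. I descend and squeeze.

>>> {"api": "arm_command", "payload": {"deltas": "0 0 30 0 0 0 91; 0 0 30 0 0 0 91; 0 0 30 0 0 0 91; 0 0 30 0 0 0 91; 0 0 25 0 0 0 91"}}

```text
time_s: 2.9
ee_pos: [459.2, 142.2, 94.3]
ee_rot: [-180.0, -0.0, 99.1]
force: [0.6, -0.6, -0.7]
gripper_width: 90.9
```

>>> {"api": "arm_command", "payload": {"deltas": "0 0 11 0 0 0 91; 0 0 0 0 0 0 91; 0 0 0 0 0 0 60; 0 0 0 0 0 0 50; 0 0 0 0 0 0 40", "force": 25}}

```text
time_s: 3.52
ee_pos: [460.5, 141.5, 84.9]
ee_rot: [179.9, -0.0, 99.0]
force: [-0.3, -0.4, -0.6]
gripper_width: 64.1
```

>>> {"api": "arm_command", "payload": {"deltas": "0 0 0 0 0 0 34; 0 0 0 0 0 0 28; 0 0 0 0 0 0 20; 0 0 0 0 0 0 20; 0 0 0 0 0 0 20", "force": 25}}

```text
time_s: 4.15
ee_pos: [458.7, 141.3, 86.1]
ee_rot: [-179.9, -0.0, 98.9]
force: [-6.8, -1.0, 16.2]
gripper_width: 27.7
```

```bash
python3 - <<'E'
from h import *
s=state(); print(s['time_s'],s['ee_pos'],s['ee_rot'],s['force'],s['gripper_width'])
im=grab_frame('wrist'); a=grab_frame('side')
save('g1',np.hstack([cv2.resize(im,(480,360)),cv2.resize(a[120:240,200:306],(318,360))]))
E
```

```text
4.15 [458.7119014  141.30082104  86.0761368 ] [-1.79855280e+02 -2.73642488e-02  9.89406278e+01] [-6.81422998 -1.02697979 16.17179413] 27.702534743309823
```

View pics/g1.png

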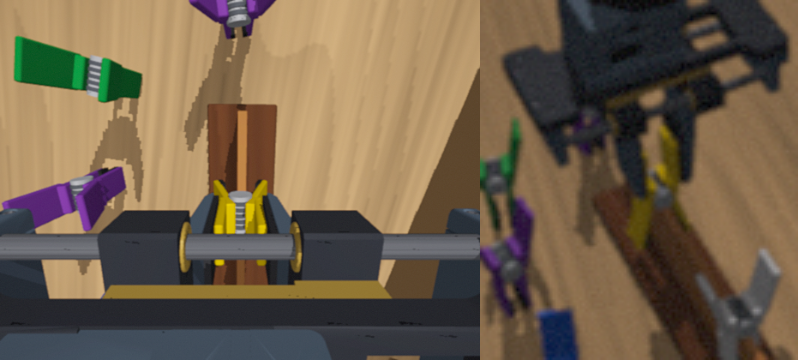

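Squeezed home (27.7 mm), so I lift slowly and then look.

>>> {"api": "arm_command", "payload": {"deltas": "0 0 -5 0 0 0 20; 0 0 -10 0 0 0 20; 0 0 -20 0 0 0 20; 0 0 -30 0 0 0 20; 0 0 -30 0 0 0 20"}}

```text
time_s: 4.88
ee_pos: [460.2, 141.3, 180.4]
ee_rot: [-180.0, -0.0, 99.0]
force: [0.8, -1.2, 0.1]
gripper_width: 28.1
```

>>> {"api": "arm_command", "payload": {"deltas": "0 0 -30 0 0 0 20; 0 0 -20 0 0 0 20; 0 0 0 0 0 0 20"}}

```text
time_s: 5.25
ee_pos: [461.2, 141.6, 230.9]
ee_rot: [179.8, -0.0, 99.0]
force: [-0.3, 0.3, -1.3]
gripper_width: 28.0
```

```bash
python3 - <<'E'
from h import *
s=state(); print(s['time_s'],s['ee_pos'],s['ee_rot'],s['force'],s['gripper_width'])
im=grab_frame('wrist'); a=grab_frame('side'); np.savez('l1.npz',im=im,a=a,p=s['ee_pos'],r=s['ee_rot'])
u,v=proj(cam('side'),s['ee_pos']); print(u,v); u,v=int(u),int(v)
save('l1',np.hstack([cv2.resize(im[100:400,180:380],(400,600)),cv2.resize(a[v-60:v+60,u-40:u+40],(400,600))]))
E
```

```text
5.25 [461.15960888 141.62555122 230.8925739 ] [ 1.79774606e+02 -2.93423181e-02  9.89602572e+01] [-0.32674902  0.30874821 -1.27696521] 27.963605465267474
254.75404612491934 125.01840727038402
```

View pics/l1.png

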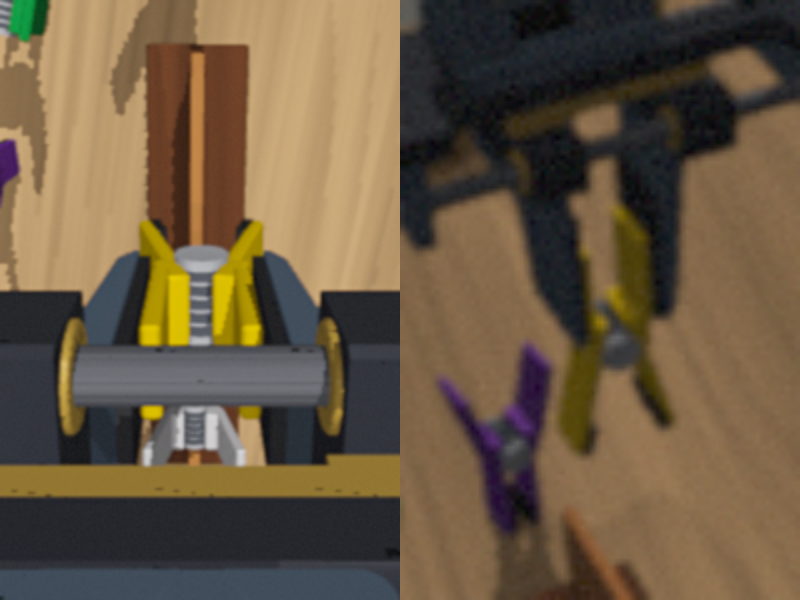

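The clip is held upright with its jaws open, clear of the rail; the white clip is still in place (below it at crop px 195,430). Next I move over the tray.

```bash
python3 - <<'E'
from h import *
s=state(); c=cam('wrist',s); p=s['ee_pos']; ax=np.array([-.156,.988,0])
for k in(-12,12): print(proj(c,p+[0,0,-13]+k*ax))
plan([643,-156,215],79.9,13,20)
E
```

```text
[280.42066591 264.84837959]
[280.36645817 227.46852793]
now [459.7 141.2 228.7] [-179.9    0.    99. ]
-24.8 10.4 1 0 0 1.5 20; -24.5 11 1.1 0 0 1.5 20; -24.2 11.6 1 0 0 1.5 20; -23.9 12.3 1.1 0 0 1.5 20; -23.6 12.9 1 0 0 1.5 20
-23.2 13.5 1.1 0 0 1.5 20; -22.8 14.1 1 0 0 1.5 20; -22.5 14.7 1.1 0 0 1.5 20; -22.1 15.3 1 0 0 1.5 20; -21.7 15.9 1.1 0 0 1.5 20
-21.2 16.4 1 0 0 1.5 20; -20.8 17 1.1 0 0 1.5 20; -20.4 17.5 1 0 0 1.5 20
end [ 643. -156.  215.] [-179.9    0.    79.5]
```

>>> {"api": "arm_command", "payload": {"deltas": "-24.8 10.4 1 0 0 1.5 20; -24.5 11 1.1 0 0 1.5 20; -24.2 11.6 1 0 0 1.5 20; -23.9 12.3 1.1 0 0 1.5 20; -23.6 12.9 1 0 0 1.5 20"}}

```text
time_s: 5.98
ee_pos: [530.3, 26.2, 222.5]
ee_rot: [-179.8, -0.0, 91.4]
force: [0.1, -0.1, -0.5]
gripper_width: 27.8
```

>>> {"api": "arm_command", "payload": {"deltas": "-23.2 13.5 1.1 0 0 1.5 20; -22.8 14.1 1 0 0 1.5 20; -22.5 14.7 1.1 0 0 1.5 20; -22.1 15.3 1 0 0 1.5 20; -21.7 15.9 1.1 0 0 1.5 20"}}

```text
time_s: 6.6
ee_pos: [601.4, -88.4, 217.7]
ee_rot: [-179.9, -0.0, 83.9]
force: [-0.2, -0.0, -1.2]
gripper_width: 27.5
```

>>> {"api": "arm_command", "payload": {"deltas": "-21.2 16.4 1 0 0 1.5 20; -20.8 17 1.1 0 0 1.5 20; -20.4 17.5 1 0 0 1.1 20; 0 0 0 0 0 0 20; 0 0 0 0 0 0 20"}}

```text
time_s: 7.22
ee_pos: [642.9, -155.5, 214.9]
ee_rot: [-179.9, -0.0, 79.9]
force: [-0.4, 0.4, 0.1]
gripper_width: 27.7
```

```bash
python3 - <<'E'
from h import *
s=state(); print(s['time_s'],s['ee_pos'],s['ee_rot'],s['force'],s['gripper_width'])
im=grab_frame('wrist'); np.savez('t1.npz',im=im,p=s['ee_pos'],r=s['ee_rot'])
b=grab_frame('top'); a=grab_frame('side'); np.savez('t1b.npz',a=a,b=b)
out=np.zeros((600,800,3),np.uint8); out[:420,:560]=im; out[420:600,:240]=cv2.resize(b[75:165,320:440],(240,180)); out[:400,560:]=cv2.resize(a[190:340,365:455],(240,400))
save('t1',out)
E
```

```text
7.225 [ 642.91640338 -155.51783694  214.933086  ] [-1.79892100e+02 -4.15010390e-02  7.98608476e+01] [-0.37478606  0.37902245  0.11596018] 27.673792815801125
```

View pics/t1.png

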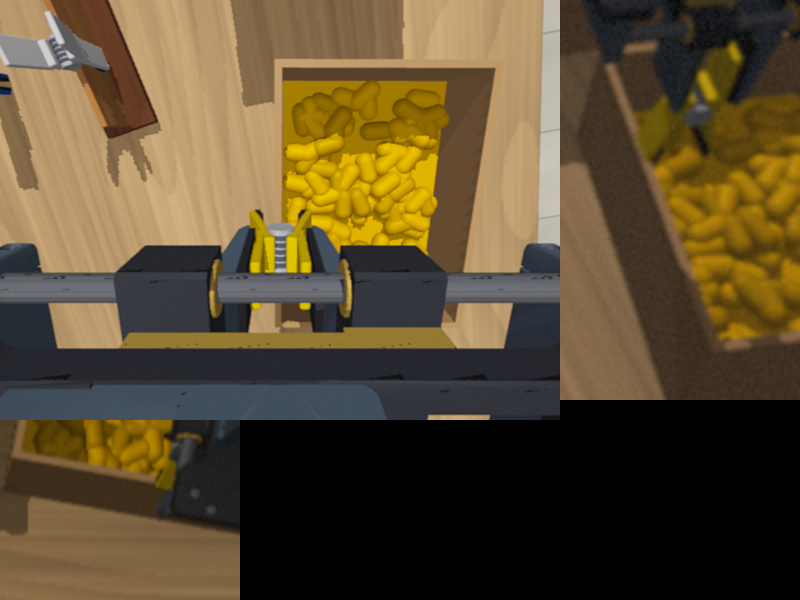

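```bash
python3 - <<'E'
from h import *
d=np.load('t1.npz'); im=d['im']; s={'ee_pos':d['p'],'ee_rot':d['r']}; c=cam('wrist',s)
for v in(75,100,140,180): print(v,[tuple(int(x) for x in im[v,u]) for u in range(268,292,2)])
print([tuple(int(x) for x in im[v,277]) for v in range(50,72,2)])
print([tuple(int(x) for x in im[v,350]) for v in range(50,72,2)])
for u in (275,495): print(onz(c,u,59 if u==275 else 68,110))
for v in(70,200): print(v,onz(c,279,v,110))
E
```

```text
75 [(126, 101, 71), (126, 100, 67), (125, 99, 69), (169, 135, 94), (198, 162, 114), (197, 160, 113), (197, 161, 112), (131, 101, 68), (87, 65, 45), (87, 66, 43), (86, 66, 41), (88, 65, 45)]
100 [(131, 104, 71), (127, 101, 70), (124, 97, 68), (169, 136, 92), (197, 159, 110), (196, 159, 110), (194, 156, 109), (164, 127, 74), (164, 125, 0), (164, 126, 0), (165, 126, 0), (165, 126, 0)]
140 [(192, 160, 113), (191, 159, 113), (195, 163, 116), (196, 159, 113), (194, 156, 108), (193, 156, 106), (193, 156, 108), (151, 116, 55), (163, 124, 0), (163, 125, 0), (163, 124, 0), (163, 124, 0)]
180 [(189, 156, 112), (190, 157, 113), (191, 158, 112), (192, 157, 109), (192, 154, 103), (193, 155, 104), (193, 156, 106), (142, 106, 31), (139, 102, 0), (175, 134, 0), (230, 194, 0), (232, 197, 0)]
[(138, 110, 76), (139, 112, 77), (139, 112, 78), (137, 109, 75), (154, 123, 85), (199, 163, 115), (197, 160, 113), (197, 160, 113), (198, 160, 112), (197, 160, 114), (197, 160, 113)]
[(126, 100, 68), (127, 100, 69), (125, 100, 69), (125, 99, 67), (138, 110, 76), (193, 156, 107), (194, 157, 110), (194, 157, 109), (192, 154, 107), (104, 78, 52), (84, 64, 41)]
[659.85823717 -36.57544316 110.        ]
[828.6133501  -73.66065247 110.        ]
70 [661.50800974 -44.98675696 110.        ]
200 [ 642.77586043 -148.38435498  110.        ]
```

Wrist view: the rim centre line lies at column ~278 and the clip plane at 280.4, so I shift about -1.7 mm in tool y. The corner gives the wall middle at y≈-155, which matches. I descend.

>>> {"api": "arm_command", "payload": {"deltas": "0 -1.7 0 0 0 0 20; 0 0 20 0 0 0 20; 0 0 20 0 0 0 20; 0 0 20 0 0 0 20; 0 0 15 0 0 0 20"}}

```text
time_s: 8.0
ee_pos: [641.4, -155.2, 140.0]
ee_rot: [-180.0, -0.0, 79.9]
force: [-0.2, 0.8, -0.3]
gripper_width: 27.8
```

>>> {"api": "arm_command", "payload": {"deltas": "0 0 5 0 0 0 20; 0 0 0 0 0 0 20; 0 0 0 0 0 0 20"}}

```text
time_s: 8.38
ee_pos: [642.3, -155.7, 136.6]
ee_rot: [179.9, 0.0, 79.9]
force: [0.4, -0.5, -0.0]
gripper_width: 27.6
```

```bash
python3 - <<'E'
from h import *
s=state(); print(s['time_s'],s['ee_pos'],s['ee_rot'],s['force'],s['gripper_width'])
im=grab_frame('wrist'); a=grab_frame('side'); 
out=np.hstack([cv2.resize(im[60:360,180:380],(400,600)),cv2.resize(a[210:310,370:437],(400,600))]); save('d1',out)
E
```

```text
8.375 [ 642.30118316 -155.67303894  136.64710509] [1.79899141e+02 4.10831209e-04 7.98623574e+01] [ 0.35413558 -0.46228963 -0.02173834] 27.611556452830868
```

View pics/d1.png

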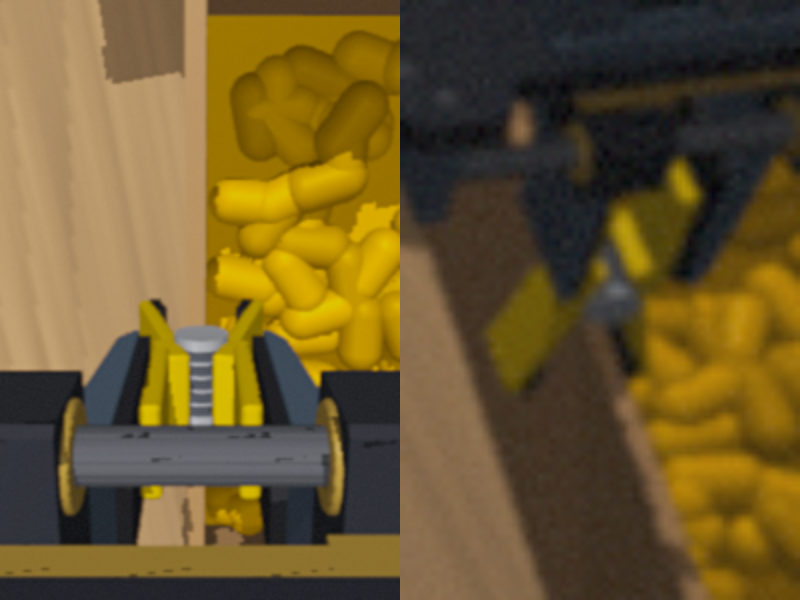

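The wall runs between the open jaws: rim at crop columns 185–207, clip at 200, about 0.9 mm off. I correct that and lower until contact.

>>> {"api": "arm_command", "payload": {"deltas": "0 -0.9 2 0 0 0 20; 0 0 2 0 0 0 20; 0 0 1 0 0 0 20; 0 0 0 0 0 0 20"}}

```text
time_s: 8.98
ee_pos: [640.8, -155.4, 131.3]
ee_rot: [180.0, -0.0, 79.9]
force: [-1.4, -0.2, 3.9]
gripper_width: 27.5
```

>>> {"api": "arm_command", "payload": {"deltas": "0 0 1 0 0 0 20; 0 0 0 0 0 0 20"}}

```text
time_s: 9.22
ee_pos: [640.8, -155.4, 131.2]
ee_rot: [180.0, 0.0, 79.9]
force: [-3.3, 0.7, 8.1]
gripper_width: 27.9
```

>>> {"api": "arm_command", "payload": {"deltas": "0 0 1 0 0 0 20; 0 0 0 0 0 0 20"}}

```text
time_s: 9.48
ee_pos: [640.8, -155.4, 131.2]
ee_rot: [179.9, 0.0, 79.9]
force: [-4.2, 0.5, 11.8]
gripper_width: 27.7
```

Contact at TCP z 131.2, with upward force rising to 12 N, so the clip is seated (118 + 13). I open the fingers gently.

>>> {"api": "arm_command", "payload": {"deltas": "0 0 0 0 0 0 32; 0 0 0 0 0 0 36; 0 0 0 0 0 0 42; 0 0 0 0 0 0 48; 0 0 0 0 0 0 56"}}

```text
time_s: 10.1
ee_pos: [640.4, -155.3, 127.9]
ee_rot: [-179.9, -0.0, 79.9]
force: [-0.0, 0.2, -0.5]
gripper_width: 54.6
```

>>> {"api": "arm_command", "payload": {"deltas": "0 0 0 0 0 0 70; 0 0 0 0 0 0 91; 0 0 0 0 0 0 91; 0 0 0 0 0 0 91; 0 0 0 0 0 0 91"}}

```text
time_s: 10.72
ee_pos: [640.9, -155.4, 128.8]
ee_rot: [180.0, -0.0, 79.9]
force: [-0.1, -0.4, 0.1]
gripper_width: 91.1
```

>>> {"api": "arm_command", "payload": {"deltas": "0 0 -5 0 0 0 91; 0 0 -15 0 0 0 91; 0 0 -30 0 0 0 91; 0 0 -30 0 0 0 91; 0 0 -30 0 0 0 91"}}

```text
time_s: 11.35
ee_pos: [641.0, -155.4, 241.2]
ee_rot: [179.9, 0.0, 79.9]
force: [0.5, -0.1, 0.1]
gripper_width: 90.9
```

```bash
python3 - <<'E'
from h import *
s=state(); print(s['time_s'],s['ee_pos'],s['ee_rot'],s['force'],s['gripper_width'])
im=grab_frame('wrist'); a=grab_frame('side'); c=cam('wrist',s)
L=onz(c,280,60,110)
np.savez('e1.npz',im=im,a=a,p=s['ee_pos'],r=s['ee_rot'])
out=np.hstack([im[:,100:500],cv2.resize(a[190:310,370:484],(400,420))]); save('e1',out)
E
```

```text
11.35 [ 641.01958682 -155.43155909  241.15086414] [1.79901076e+02 1.90638880e-03 7.98667398e+01] [ 0.5305421  -0.07648134  0.13679371] 90.88312766581299
```

View pics/e1.png

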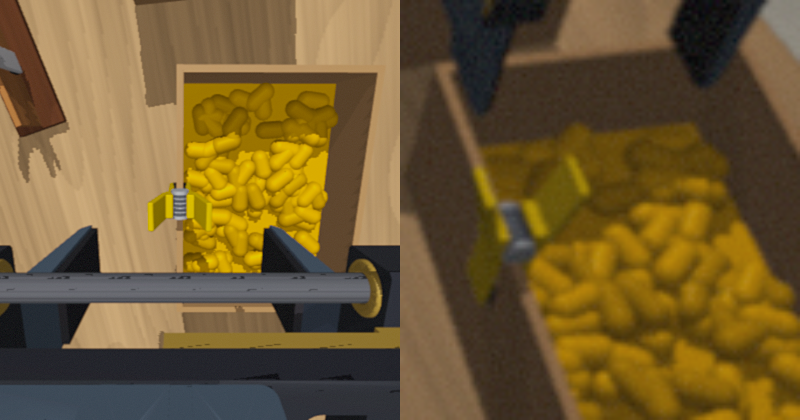

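```bash
python3 - <<'E'
from h import *
for f,h in(('w1.npz',[460,141,73]),('e1.npz',[641,-155.4,118])):
    d=np.load(f); s={'ee_pos':d['p'],'ee_rot':d['r']}; c=cam('wrist',s); h=np.array(h,float)
    yw=np.radians(s['ee_rot'][2]); y=np.array([np.cos(yw),np.sin(yw),0]); x=np.array([np.sin(yw),-np.cos(yw),0])
    print(f,'hinge',proj(c,h),'handle tops',[proj(c,h+[0,0,50]+a*24*x+b*12*y).round(0).tolist() for a in(-1,1) for b in(-1,1)],'seat',h[2])
    m=cv2.inRange(cv2.cvtColor(d['im'],cv2.COLOR_RGB2HSV),(20,150,60),(34,255,255))
    if f=='w1.npz': v=np.argwhere(m[170:230,240:320])+[170,240]
    else:
        v=np.argwhere(m[180:240,235:274])+[180,235]
    print('mask bbox',v.min(0)[::-1],v.max(0)[::-1])
d=np.load('e1.npz'); s={'ee_pos':d['p'],'ee_rot':d['r']}; c=cam('wrist',s); print('corner',onz(c,277,65,110))
save('e2',cv2.resize(d['im'][150:260,230:330],(600,600)))
E
```

```text
w1.npz hinge [280.8169693  193.54041414] handle tops [[255.0, 218.0], [254.0, 192.0], [307.0, 218.0], [307.0, 192.0]] seat 73.0
mask bbox [253 176] [308 216]
e1.npz hinge [280.12136954 202.69229293] handle tops [[250.0, 233.0], [249.0, 203.0], [311.0, 233.0], [311.0, 203.0]] seat 118.0
mask bbox [247 183] [273 231]
corner [659.60287681 -37.09446488 110.        ]
```

View pics/e2.png

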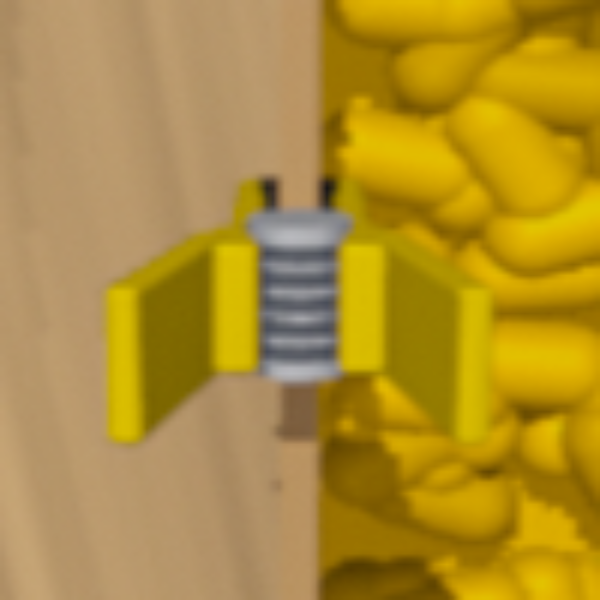

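The clip sits symmetric on the rim, and its hinge and handle tops are within about 2 px of where a seated, upright clip would project. I hand in.

```bash
python3 -c "
from h import *
print(job_done())"
```

```text
the job is handed in; nothing more can be done
None
```

The yellow clip is now clamped upright on the middle of the yellow tray's robot-side wall. I squeezed it home (27.7 mm across the handles), lifted it off the rail, and lowered it until the wall pushed back with about 12 N. Then I let go and raised the gripper clear. The job was handed in about 11.4 s into the 38 s limit and reported no verdict.

- **Upright and fully down:** in the last wrist picture the clip sits evenly on both sides of the rim. Its handles are within about 2 px of where a fully seated, upright clip would appear. The tool height at contact (131.2 mm) also matches full seating.
- **Middle of the wall:** the clip is at y ≈ -155.4 mm and the middle of the wall, measured from the tray corner, at ≈ -155.2 mm.
- **White clip:** the arm never went near it. It looked in place on the rail after the lift, but I did not check it closely at the end.
- **Disagreement:** the fixed cameras put the rim 1–2 mm further into the tray than the wrist camera did. I went with the wrist camera.

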